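Set and close the cam clamp on a soil mould

TASK

The cam clamp that holds the brass soil mould has been left slack. Turn its bar-shaped adjuster nut clockwise until the lever, when pushed down, first meets firm resistance about halfway through its swing, then push the lever fully closed so that it stays shut by itself. Never force the lever, and leave the other things on the bench where they are.

Things in the scene. Friction and masses are not known exactly. Their poses are not given: they have to be found in the camera images.
- clamp: cam clamp bolted to the bench: grey base plate 100 x 360 x 12 mm. Origin: its underside, on the nut's vertical axis; z up. In a row along y: brass mould (centre +105 mm, 112 mm across, top at 51 mm), nut (0), lever pivot (-72 mm). A dark strap 36 mm wide runs from y = -72 to +78 mm, its top 89 mm above the bench. Two cheeks (y -54 to -116 mm, 56 mm over outsides, top at 70 mm) flank the pivot.
- nut_grip (a point): on the nut's axis at mid-height of its steel bar, 123 mm above the bench; x runs along the bar. The bar is 48 mm long, 12 mm thick, 22 mm high (112 to 134 mm above the bench), on a thin neck 11 mm across, 23 mm clear of the strap. It keeps its height as it turns.
- nut (a joint): angle of the adjuster nut, rad; grows when turned clockwise seen from above, which tightens. The right reading differs each time and must be felt at the lever: from its start the nut needs about 1.5 to 4.2 rad. Stiff (0.5 N m), stays where left. A bite felt at 0.9 needs about 1 rad more, at 1.0 about 1.3, at 0.5 about 1.3 rad back; one felt at 0.57 to 0.83 is right.
- lever (a joint): angle of the cam lever, rad: 0 open (points along the clamp's -y and 63 degrees up), 0.7 halfway, 1.4 fully closed (17 degrees below level); elevation = 1.1 - angle. Slack, only a light return spring (about 0.7 N at the pad) is felt all the way; let go before it passes over centre (about 1.3), or without tension, it swings back open.
- lever_pad (a point): middle of the lever's flat pad, on the upper face that is pushed: 88 mm along the lever from the pivot axis, the face 6 mm off the line through it. Pad 32 mm wide, 40 long, 12 thick; lever ends 108 mm from the pivot. Once the cam bites, the push at the pad grows by about 50 N/rad for a bite at 0.7 (25 at 0.9, 85 at 0.5), peaks near 1.0 (3 to 10 N when well set) and fades before the end.
- lever_hinge (a point): the lever's pivot, on its axis, 55 mm above the bench; x along the pivot axis.
- tin_a: bystander: closed aluminium moisture tin, 56 mm across, 42 mm high; origin at its underside
- tin_b: bystander: closed aluminium moisture tin, 66 mm across, 34 mm high; origin at its underside
- ring_a: bystander: brass sample ring, 68 mm across, 22 mm high; origin at its underside
- wrench_a: bystander: steel wrench lying on the bench; origin at its underside
- brush_a: bystander: hand brush lying on the bench; origin at its underside
- bowl_a: bystander: steel bowl, 110 mm across, 40 mm high; origin at its underside
- hammer_a: bystander: hammer lying on the bench; origin at its underside

How it is judged:
On the way, in this order (a step that is already met when the one before it is completed fails the run):
1. the cam bites with the lever at about halfway (between 0.5 and 0.95 rad) (contact force between lever and clamp above 8 N and value of joint lever between 0.5 and 0.95 rad).
2. the lever is fully closed (value of joint lever above 1.33 rad), for 0.2 s.
At the end, for the whole second after the job is handed in: the lever rests fully closed (above 1.33 rad) by itself and the cam presses with 45 to 130 N, which is what a bite at about halfway (0.57 to 0.83 rad) gives (value of joint lever above 1.33 rad and velocity of joint lever between -0.1 and 0.1 rad/s and contact force between lever and clamp between 45 and 130 N); the robot touches nothing.
It fails at once if the lever is forced: more than 40 N on it (contact force between lever and the fingers above 40 N or contact force between lever and the arm above 40 N).
It fails at once if a bystander is moved by more than 30 mm (distance of any of tin_a, tin_b, ring_a, wrench_a, brush_a, bowl_a, hammer_a from where it was at the start of the episode above 0.03 m).
It also fails if it takes over 72 s, if anything falls off the work surface, if the arm or the gripper's body presses on something with over 40 N, if the wrist force passes 120 N, or if a joint passes its speed limit or range.

ROBOT

A 6-joint arm with a two-finger parallel gripper is mounted at the origin on the work surface. World frame = base frame: x ahead of the robot, y to its left, z up, the work surface at z = 0. Lengths are in m, angles in rad, forces in N, time in s.
With the tool pointing down it reaches from about 0.35 to 0.975 m from the base axis. Payload 4.9 kg.
Tool frame: the origin (TCP) lies at the very end of the fingers, on their centre line; the grasp point (between the pads) lies 19 mm behind it; z points along the fingers, y is the line along which they close (so a half turn about z gives the same grasp; the last joint's range is limited). The gripper opens to 85 mm and grips with 20 to 120 N. Pads are 22 mm wide; open, the fingers measure 114 mm over their backs; the gripper's body (76 mm by 85 mm) begins 54 mm behind the grasp point. The pads swing forward as they close: fully open they stand 13 mm farther back than shut.
Start: joints at [1.068, 0.053, 1.613, -0, 1.476, -0.119], TCP at [0.234, 0.58, 0.231] pointing down, gripper open.
Joint ranges: [-3.01, 3.01], [-1.01, 2.22], [0.06, 2.58], [-1.02, 4.17], [0.09, 2.62], [-3.14, 3.14]. Speed limits (rad/s): [2.57, 2.57, 3.14, 3.14, 3.14, 3.14].

INTERFACE

Orientations are given as a rotation vector (axis times angle).
In Python, from station import ctrl, imaging gives the robot as it stands.
- The arm moves only by the tool play_rows, never from a script. Its argument "series" is a list of rows, each a list of 3 entries, a list of its own where there are three numbers: the opening, from 0 (shut) to 1 (fully open), then the shift along the tool's x, y, z each as a share of 0.05 m, from -1 to 1, then the turn, a rotation vector about the tool's x, y, z each as a share of 8 degrees, from -1 to 1. In form: [[grip, [dx, dy, dz], [ax, ay, az]], ...]. A call has 1 to 8 rows; each row shifts and turns the commanded pose from where the row before left it, along the tool's axes as they then stand; what a row does not reach is not made up. A row lasts 1/8 s, in which the tool goes at most 62.5 mm and 10.7 degrees, less where a joint would pass 70% of its speed; a pose out of reach is approached as far as the arm can. A call with a number of a shift or a turn outside -1 to 1 is refused whole. A call with a gripper value outside its range is refused whole. The fingers move at their own pace and stop on an object; "force" is the grip in N (left out, the last holds). Time passes only in rows, so rows that do not move let the fingers close. It gives the time, the measured TCP pose, the force, the opening and the grip force at its end, in the units of the state.
- ctrl.get_obs(): the state, without advancing time (a new reading comes with each control period).
- imaging.get_image(name): name is "side" or "top"; returns a dict with "color" (480x640x3 uint8, blue, green, red), "fx", "fy", "cx", "cy" (pixels), "extrinsics" (4x4, takes a point from world to camera coordinates). Camera axes: x right, y down, z forward; pixel columns grow to the right and rows downward; lengths in m; the calibration is good to about 2 mm. A picture is of the moment at which its call begins. There is no depth.
- ctrl.finish_job(): hands the job in; it is judged then, once.
The state is a dict: "t": time; "q": joint angles; "dq": joint speeds; "effort": joint torques, N m; "tool_pos": TCP position; "tool_rot": TCP orientation; "contact_force": force on the tool from outside, world axes, zero at the start; "wrist_torque": the same for the moment, N m; "opening": finger opening in m; "grip_force": force on a finger pad.
Only numpy, scipy, OpenCV 4.12 (cv2) and the standard library are available. Lean on these libraries where they do the work, as an engineer would, in place of code of your own. Each camera call takes 0.05 s, during which the arm holds its last target. There are 200 camera calls.

## Working session

There is one attempt and no reset: what is moved stays moved. The work goes in short steps, Python scripts to look and compute and a tool call to move; the robot and the scene stay as the last step left them, time stands still between calls to the robot, and variables do not carry over. Pictures are saved under pics/ and viewed, at most 10 in all, crops included, and the job is handed in when it is done.

Besides the shell and the picture viewer there is one more tool, called after "Request:" as name(argument=value, ...) on one line, values as JSON. play_rows: Moves the arm, as the interface text tells. Shift numbers are shares of 0.05 m and turn numbers shares of 8 degrees, none past 1 either way. Its arguments: {"type":"object","properties":{"series":{"type":"array"},"force":{"type":"number"}},"required":["series"]}

```bash
ls; mkdir -p pics
python3 - <<'E'
from station import ctrl, imaging
import cv2,numpy as np
np.set_printoptions(precision=4,suppress=True)
print(ctrl.get_obs())
for n in("side","top"):
    d=imaging.get_image(n); cv2.imwrite(f"pics/{n}0.png",d["color"]); print(n,d["fx"],d["fy"],d["cx"],d["cy"]);print(d["extrinsics"])
E
```

```text
pics
{'t': 0.0, 'q': array([ 1.068 ,  0.0533,  1.6143, -0.    ,  1.476 , -0.119 ]), 'dq': array([ 0.0007,  0.0021, -0.0011, -0.0001, -0.0008,  0.0017]), 'effort': array([ -0.0001, -39.3664, -37.0176,  -0.0001,   0.0069,  -0.    ]), 'tool_pos': array([0.2337, 0.579 , 0.2301]), 'tool_rot': array([-0.599 , -3.0833,  0.0031]), 'contact_force': array([0.5286, 1.0781, 0.3577]), 'wrist_torque': array([ 0.0389, -0.0026,  0.0188]), 'grip_force': 0.0, 'opening': 0.0849795877192584}
side 440.74630829477275 440.74630829477275 309.97698239128505 245.81621076322358
[[ 0.9976 -0.0685 -0.014  -0.5317]
 [-0.0622 -0.7783 -0.6248  0.1074]
 [ 0.0319  0.6241 -0.7807  1.0254]
 [ 0.      0.      0.      1.    ]]
top 557.3627639561977 557.3627639561977 323.9143762373284 235.78197953099613
[[-0.0143 -0.9996 -0.025   0.0234]
 [-0.9899  0.0176 -0.141   0.5452]
 [ 0.1413  0.0228 -0.9897  1.3354]
 [ 0.      0.      0.      1.    ]]
```

View pics/top0.png

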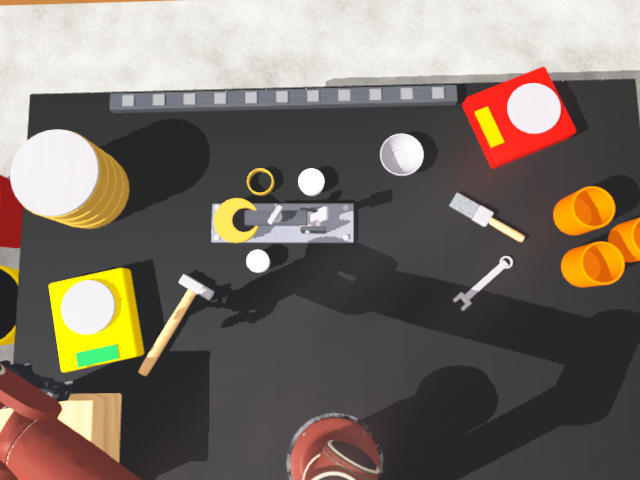

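View pics/side0.png

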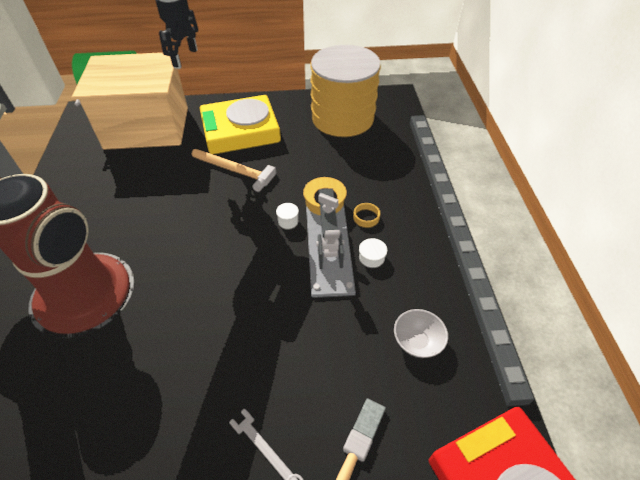

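The top view shows the clamp lying along world y: mould at (237,220), nut bar near (275,214), lever near (318,215). Tins sit at (311,181) and (258,261), and the ring at (260,181). I'll enlarge the crop and measure.

```bash
cat > h.py <<'E'
import cv2,numpy as np
from station import ctrl, imaging
from scipy.spatial.transform import Rotation as R
np.set_printoptions(precision=4,suppress=True)
def ray(d,u,v,z):
    T=d["extrinsics"];Rm=T[:3,:3];c=-Rm.T@T[:3,3]
    r=Rm.T@np.array([(u-d["cx"])/d["fx"],(v-d["cy"])/d["fy"],1]);return c+r*(z-c[2])/r[2]
def proj(d,p):
    q=d["extrinsics"]@np.append(p,1);return np.array([d["fx"]*q[0]/q[2]+d["cx"],d["fy"]*q[1]/q[2]+d["cy"]])
E
python3 - <<'E'
from h import *
t=imaging.get_image("top");s=imaging.get_image("side")
a=cv2.resize(t["color"][190:260,200:360],None,fx=5,fy=5,interpolation=cv2.INTER_CUBIC)
b=cv2.resize(s["color"][170:305,270:390],None,fx=4.4,fy=4.4,interpolation=cv2.INTER_CUBIC)
cv2.imwrite("pics/t1.png",a);cv2.imwrite("pics/s1.png",b)
# plate corners: rough in top
g=t["color"].astype(int);hsv=cv2.cvtColor(t["color"],cv2.COLOR_BGR2HSV)
m=((hsv[...,1]>120)&(abs(hsv[...,0]-23)<8)&(hsv[...,2]>120)).astype(np.uint8)
n,l,st,c=cv2.connectedComponentsWithStats(m)
for i in range(1,n):
    if st[i,4]>80: print(st[i],c[i],ray(t,*c[i],.051))
E
```

```text
[475 107  29  40 570] [488.7526 126.3807] [ 0.8121 -0.4009  0.051 ]
[ 214  198   43   45 1000] [231.304 220.131] [0.5868 0.2421 0.051 ]
[ 44 211  60  16 171] [ 73.807  220.3567] [0.5935 0.6347 0.051 ]
[  0 265  19  20 159] [ 11.2201 272.478 ] [0.4665 0.7837 0.051 ]
[  48  267   96  106 4722] [ 98.9604 320.3189] [0.3472 0.561  0.051 ]
[  0 325  16  21 161] [  8.4037 337.3043] [0.3097 0.7803 0.051 ]
```

View pics/t1.png

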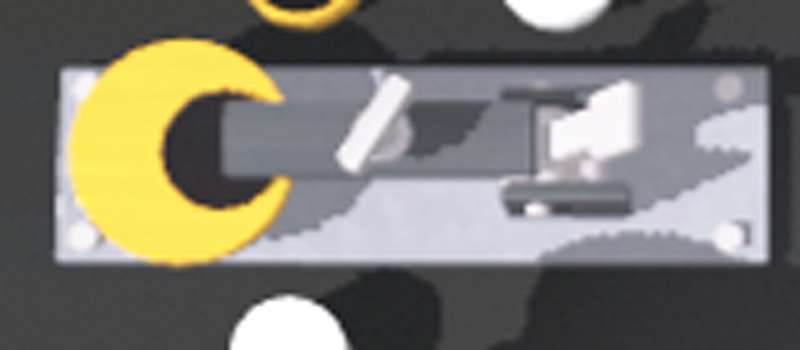

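View pics/s1.png

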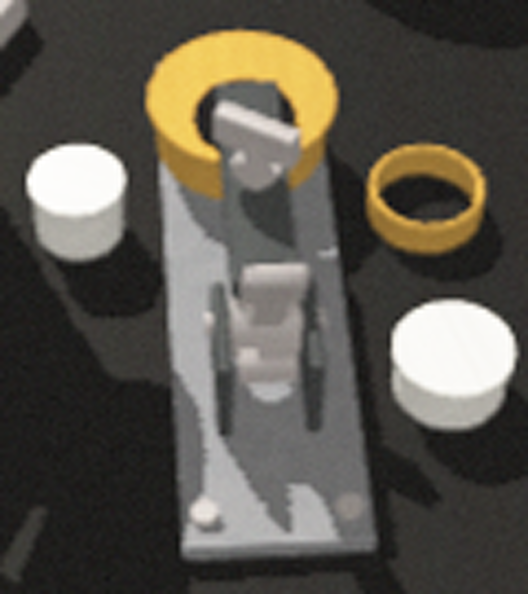

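The crops show the plate corners at (60,67), (768,67), (770,263), (55,263) and the bar running from about (348,160) to (400,80) in the top crop. In the side crop the bar runs from (215,108) to (298,135).

Run:
```python
from h import *
t=imaging.get_image("top");s=imaging.get_image("side")
P=lambda u,v:((u+.5)/5+199.5,(v+.5)/5+189.5)
S=lambda u,v:((u+.5)/4.4+269.5,(v+.5)/4.4+169.5)
c=[ray(t,*P(*p),.012) for p in((60,67),(768,67),(770,263),(55,263))]
print(np.array(c)); ctr=np.mean(c,0); ax=(c[0]+c[3]-c[1]-c[2])[:2]; ax/=np.linalg.norm(ax)
print("centre",ctr,"y axis",ax,"len",np.linalg.norm(c[0]-c[1]),np.linalg.norm(c[1]-c[2]))
g=[ray(s,*S(*p),.012) for p in((182,545),(378,545))];print("side near corners",g)
# mould via side: ring outer ellipse centre top z .051
print("mould top",ray(t,*P(183,152),.051),"side",ray(s,*S(242,97),.051))
# bar segmentation in top crop: bright
a=t["color"][200:230,260:290]; 
for th in (150,170,190,205):
  m=(a.min(2)>th).astype(np.uint8);m[:, 24:]=0
  n,l,st,ce=cv2.connectedComponentsWithStats(m)
  for i in range(1,n):
    if st[i,4]>25:
      r=cv2.minAreaRect(np.argwhere(l==i)[:,::-1].astype(np.float32));b=cv2.boxPoints(r)+[260,200]
      print(th,st[i],r,ray(t,*(ce[i]+[260,200]),.134))
e=[ray(t,*P(*p),.134) for p in((345,158),(400,80))];print("bar",e,np.mean(e,0))
e=[ray(s,*S(*p),.134) for p in((217,105),(298,130))];print("bar side",e,np.mean(e,0))
e=[ray(t,*P(*p),.134) for p in((340,150),(362,170),(411,80),(390,70))];print("bar corners",np.array(e),np.mean(e,0))
q=[ray(s,*S(*p),.134) for p in((218,100),(300,127))];print(q)
```

```text
[[ 0.6389  0.3004  0.012 ]
 [ 0.6319 -0.0601  0.012 ]
 [ 0.5318 -0.0589  0.012 ]
 [ 0.5381  0.3015  0.012 ]]
centre [0.5852 0.1207 0.012 ] y axis [0.0184 0.9998] len 0.36057173248881746 0.10011238190824659
side near corners [array([ 0.5318, -0.0531,  0.012 ]), array([ 0.6324, -0.0609,  0.012 ])]
mould top [0.5869 0.2299 0.051 ] side [0.5878 0.2314 0.051 ]
150 [  7   4  16  21 183] ((15.813116073608398, 14.85573673248291), (12.024564743041992, 21.415176391601562), 23.629379272460938) [0.5833 0.1245 0.134 ]
150 [11 26 13  4 46] ((17.0, 27.5), (3.0, 12.0), 90.0) [0.5529 0.1186 0.134 ]
170 [  7   4  15  21 142] ((15.70000171661377, 15.100000381469727), (11.180339813232422, 21.0190372467041), 26.56505012512207) [0.5841 0.1256 0.134 ]
170 [11 26 13  4 46] ((17.0, 27.5), (3.0, 12.0), 90.0) [0.5529 0.1186 0.134 ]
190 [  8   4  14  20 108] ((14.218979835510254, 14.102190017700195), (7.128640174865723, 20.540151596069336), 25.01689338684082) [0.5857 0.1265 0.134 ]
190 [12 26 12  4 42] ((17.5, 27.5), (3.0, 11.0), 90.0) [0.5528 0.1175 0.134 ]
205 [  8   5  14  19 100] ((13.955056190490723, 13.971909523010254), (4.981989860534668, 20.5639591217041), 32.00538635253906) [0.5846 0.1271 0.134 ]
205 [13 27 11  3 30] ((18.0, 28.0), (2.0, 10.0), 90.0) [0.5518 0.1169 0.134 ]
bar [array([0.5682, 0.1396, 0.134 ]), array([0.6044, 0.1141, 0.134 ])] [0.5863 0.1269 0.134 ]
bar side [array([0.5655, 0.1419, 0.134 ]), array([0.6063, 0.12  , 0.134 ])] [0.5859 0.131  0.134 ]
bar corners [[0.572  0.142  0.134 ]
 [0.5624 0.1318 0.134 ]
 [0.6043 0.109  0.134 ]
 [0.6092 0.1187 0.134 ]] [0.587  0.1254 0.134 ]
[array([0.5664, 0.1456, 0.134 ]), array([0.6076, 0.1221, 0.134 ])]
```

Nut at about (0.586, 0.1265) with the bar at about -32°. The lever pivot is at about (0.585, 0.0545). Moving above the nut.

Request:
play_rows(series=[[1,[-0.83,-0.48,0],[0,0,0]],[1,[-0.83,-0.48,0],[0,0,0]],[1,[-0.83,-0.48,0],[0,0,0]],[1,[-0.83,-0.48,0],[0,0,0]],[1,[-0.83,-0.48,0],[0,0,0]],[1,[-0.83,-0.48,0],[0,0,0]],[1,[-0.83,-0.48,0],[0,0,0]],[1,[-0.83,-0.48,0],[0,0,0]]], force=60)

```text
t: 1.3
tool_pos: [0.4707, 0.2758, 0.2314]
tool_rot: [0.599, 3.084, 0.0]
contact_force: [-0.2, 1.0, 0.5]
opening: 0.0856
grip_force: 0.0
```

Request:
play_rows(series=[[1,[-0.82,-0.48,0.1],[0,0,0]],[1,[-0.82,-0.48,0.1],[0,0,0]],[1,[-0.82,-0.48,0.1],[0,0,0]],[1,[-0.82,-0.48,0.1],[0,0,0]],[1,[0,0,0],[0,0,0.6]],[1,[0,0,0],[0,0,0.6]],[1,[0,0,0],[0,0,0]]])

```text
t: 2.17
tool_pos: [0.5861, 0.1265, 0.2112]
tool_rot: [-0.854, -3.023, 0.0]
contact_force: [-0.5, 0.6, 0.5]
opening: 0.0856
grip_force: 0.0
```

```bash
cat >> h.py <<'E'
def st():
    o=ctrl.get_obs();M=R.from_rotvec(o["tool_rot"]).as_matrix()
    print("t",round(o["t"],2),"pos",o["tool_pos"],"yawY",np.degrees(np.arctan2(M[1,1],M[0,1])),"tilt",M[:,2],"F",o["contact_force"],"Tq",o["wrist_torque"],"q",o["q"],"op",round(o["opening"],4),o["grip_force"])
    return o,M
def need(p,yaw=None):
    o,M=st();d=M.T@(np.array(p)-o["tool_pos"])/.05;print("shift units",d)
    if yaw is not None:
        y=np.degrees(np.arctan2(M[1,1],M[0,1]));print("az units",((y-yaw+180)%360-180)/8)
E
python3 - <<'E'
from h import *
need((.586,.1265,.104),58)
t=imaging.get_image("top");s=imaging.get_image("side")
a=cv2.resize(t["color"][170:270,220:370],None,fx=4,fy=4,interpolation=cv2.INTER_CUBIC)
b=cv2.resize(s["color"][120:270,240:390],None,fx=2.66,fy=2.66,interpolation=cv2.INTER_CUBIC)[:400]
b=cv2.copyMakeBorder(b,0,400-b.shape[0],0,0,cv2.BORDER_CONSTANT)
cv2.imwrite("pics/c2.png",cv2.resize(np.hstack([a,b]),(800,320)))
E
```

```text
t 2.17 pos [0.5861 0.1265 0.2112] yawY 58.44844784427008 tilt [-0.0002 -0.     -1.    ] F [-0.5282  0.6205  0.4704] Tq [ 0.0502  0.0201 -0.0277] q [ 0.0886  0.0062  1.6942 -0.      1.4414 -0.9315] op 0.0856 0.0
shift units [ 0.0013 -0.0018  2.1439]
az units 0.05605598053375971
```

View pics/c2.png

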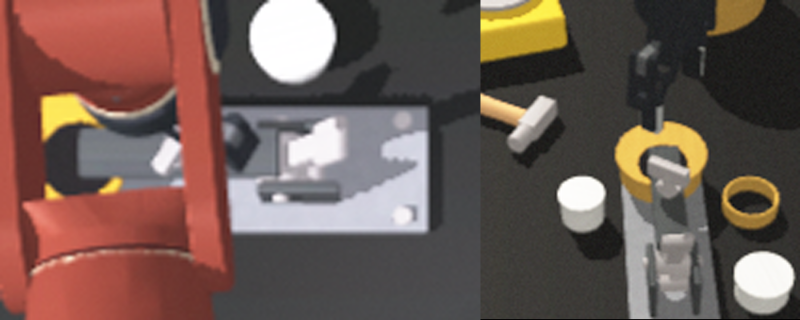

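The gripper sits over the nut, with the fingers straddling the bar across its long side. Descend and grip.

Request:
play_rows(series=[[1,[0,0,0.5],[0,0,0]],[1,[0,0,0.5],[0,0,0]],[1,[0,0,0.5],[0,0,0]],[1,[0,0,0.4],[0,0,0]],[1,[0,0,0.2],[0,0,0]],[0,[0,0,0],[0,0,0]],[0,[0,0,0],[0,0,0]],[0,[0,0,0],[0,0,0]]], force=60)

```text
t: 3.28
tool_pos: [0.5869, 0.1268, 0.1076]
tool_rot: [0.855, 3.021, 0.001]
contact_force: [0.3, 0.5, -0.4]
opening: 0.0324
grip_force: 0.0
```

Request:
play_rows(series=[[0,[0,0,0],[0,0,0]],[0,[0,0,0],[0,0,0]],[0,[0,0,0],[0,0,0]]])

```text
t: 3.65
tool_pos: [0.5865, 0.1267, 0.1073]
tool_rot: [0.855, 3.022, 0.0]
contact_force: [-1.9, -1.2, 6.0]
opening: 0.0125
grip_force: 58.6
```

```bash
python3 -c "
from h import *
st()"
```

```text
t 3.65 pos [0.5865 0.1267 0.1073] yawY 58.41063799176852 tilt [ 0.0009 -0.0002 -1.    ] F [-1.9429 -1.2441  5.9608] Tq [-0.1847  0.3033  0.0664] q [ 0.0888  0.1003  1.7774 -0.0003  1.2631 -0.9305] op 0.0125 58.61792027950287
```

Request:
play_rows(series=[[0,[0,0,0],[0,0,0.8]],[0,[0,0,0],[0,0,0.8]],[0,[0,0,0],[0,0,0.8]],[0,[0,0,0],[0,0,0.8]],[0,[0,0,0],[0,0,0.8]],[0,[0,0,0],[0,0,0.8]],[0,[0,0,0],[0,0,0.8]],[0,[0,0,0],[0,0,0.8]]], force=100)

```text
t: 4.65
tool_pos: [0.5857, 0.1194, 0.1075]
tool_rot: [2.073, 2.349, -0.022]
contact_force: [-10.0, -33.5, 26.7]
opening: 0.0111
grip_force: 102.2
```

```bash
python3 -c "
from h import *
st()"
```

```text
t 4.65 pos [0.5857 0.1194 0.1075] yawY 7.126861745693153 tilt [-0.0031 -0.0163 -0.9999] F [ -9.9691 -33.4736  26.7239] Tq [-4.6509  1.5447  0.6555] q [ 0.0842  0.0994  1.778  -0.0167  1.2687 -0.0352] op 0.0111 102.17592776374659
```

Side force built up (−33 N in y, 7 mm of displacement), so I'm looking before going on.

Run:
```python
from h import *
s=imaging.get_image("side");t=imaging.get_image("top")
b=cv2.resize(s["color"][120:270,250:390],None,fx=4,fy=4,interpolation=cv2.INTER_CUBIC)
cv2.imwrite("pics/c3.png",b)
cv2.imwrite("pics/c3t.png",t["color"])
```

```text
(no output)
```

View pics/c3.png

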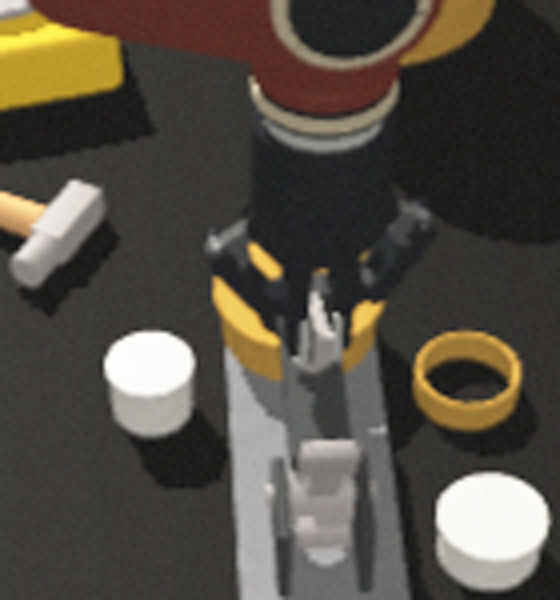

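The bar's near end sticks out in front of the fingers at about (320,300), so the axis offset is likely in y. Release to relax it, then locate the bar again.

Request:
play_rows(series=[[1,[0,0,0],[0,0,0]],[1,[0,0,0],[0,0,0]],[1,[0,0,0],[0,0,0]],[1,[0,0,0],[0,0,0]]])

```text
t: 5.25
tool_pos: [0.586, 0.1272, 0.1061]
tool_rot: [-2.077, -2.357, 0.0]
contact_force: [0.3, -0.2, 0.3]
opening: 0.0819
grip_force: 0.0
```

Run:
```python
from h import *
st()
s=imaging.get_image("side")
x0,y0=295,170
for n in [(.5852,.1207),(.586,.1265)]:
    print(n,[ (proj(s,(n[0],n[1]+o,.134))-[x0,y0])*8 for o in(-.024,0,.024)])
print("tcp",(proj(s,ctrl.get_obs()["tool_pos"])-[x0,y0])*8)
cv2.imwrite("pics/c4.png",cv2.resize(s["color"][y0:y0+70,x0:x0+80],None,fx=8,fy=8,interpolation=cv2.INTER_CUBIC))
```

```text
t 5.25 pos [0.586  0.1272 0.1061] yawY 7.240376747456274 tilt [-0.0002  0.0001 -1.    ] F [ 0.2615 -0.2     0.3197] Tq [-0.0498  0.0276  0.0126] q [ 0.0895  0.1014  1.7784  0.0002  1.262  -0.0369] op 0.0819 0.0
(0.5852, 0.1207) [array([273.5311, 296.1234]), array([265.5495, 235.8024]), array([257.8   , 177.2363])]
(0.586, 0.1265) [array([274.3807, 281.2142]), array([266.4151, 221.3284]), array([258.6805, 163.1787])]
tcp [264.5987 286.9112]
```

View pics/c4.png

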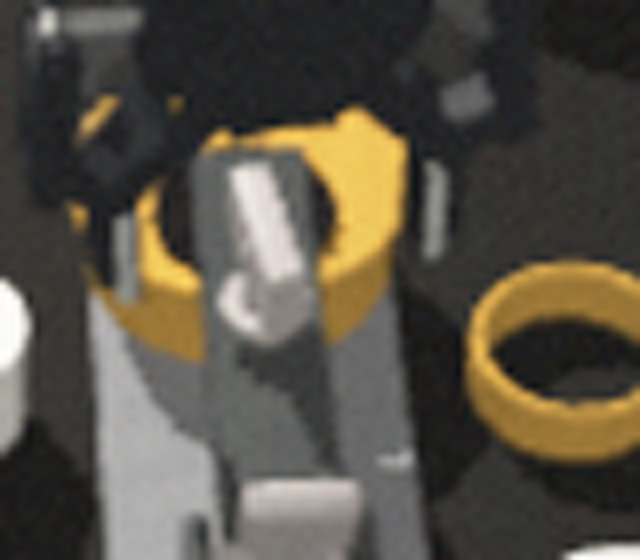

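Bar centre at (264,220) in the crop matches (0.586, 0.1265), and the bar followed the tool through about 51°. So the location is right and the stress came from the grip (force raised while turning). Regrip here more softly and watch the force.

Request:
play_rows(series=[[0,[0,0,0],[0,0,0]],[0,[0,0,0],[0,0,0]],[0,[0,0,0],[0,0,0]],[0,[0,0,0],[0,0,0]],[0,[0,0,0],[0,0,0]],[0,[0,0,0],[0,0,0]]], force=60)

```text
t: 6.05
tool_pos: [0.5847, 0.1266, 0.1065]
tool_rot: [-2.075, -2.355, 0.005]
contact_force: [-5.1, -0.8, 4.5]
opening: 0.0123
grip_force: 58.5
```

Request:
play_rows(series=[[0,[0,0,0],[0,0,0.8]],[0,[0,0,0],[0,0,0.8]],[0,[0,0,0],[0,0,0.8]],[0,[0,0,0],[0,0,0.8]]])

```text
t: 6.55
tool_pos: [0.584, 0.126, 0.1065]
tool_rot: [-2.548, -1.836, 0.01]
contact_force: [-8.8, -3.0, 7.0]
opening: 0.0127
grip_force: 73.2
```

```bash
python3 -c "
from h import *
st()"
```

```text
t 6.55 pos [0.584  0.126  0.1065] yawY -18.43550273415027 tilt [-0.006  -0.0028 -1.    ] F [-8.7708 -3.0217  7.0238] Tq [-0.5253  1.4355  0.6932] q [ 0.0891  0.0999  1.7792 -0.0023  1.2688  0.4115] op 0.0127 73.16245428286493
```

Request:
play_rows(series=[[0,[-0.02,-0.04,0],[0,0,0.8]],[0,[0,0,0],[0,0,0.8]],[0,[0,0,0],[0,0,0.8]],[0,[0,0,0],[0,0,0.8]]])

```text
t: 7.05
tool_pos: [0.5831, 0.1263, 0.1066]
tool_rot: [2.892, 1.226, -0.004]
contact_force: [-2.7, -1.1, 4.5]
opening: 0.0125
grip_force: 73.8
```

Request:
play_rows(series=[[0,[0,0,0],[0,0,0.8]],[0,[0,0,0],[0,0,0.8]],[0,[0,0,0],[0,0,0.8]],[0,[0,0,0],[0,0,0.6]],[0,[0,0,0],[0,0,0]]])

```text
t: 7.68
tool_pos: [0.5824, 0.1269, 0.1065]
tool_rot: [-3.082, -0.601, 0.006]
contact_force: [-6.0, 1.0, 6.1]
opening: 0.0125
grip_force: 68.7
```

```bash
python3 -c "
from h import *
st()"
```

```text
t 7.67 pos [0.5824 0.1269 0.1065] yawY -67.9193411352716 tilt [-0.0041  0.0003 -1.    ] F [-6.0101  1.0391  6.1335] Tq [0.1541 1.1414 0.4007] q [0.0895 0.0952 1.7842 0.0007 1.2662 1.2746] op 0.0125 68.69507770054042
```

Nut has turned 2.2 rad. Release, rise, turn back to yaw 0 and go to the lever.

Request:
play_rows(series=[[1,[0,0,0],[0,0,0]],[1,[0,0,0],[0,0,0]],[1,[0,0,0],[0,0,0]],[1,[0,0,-0.6],[0,0,0]],[1,[0,0,-0.7],[0,0,0]],[0,[0,0,-0.6],[0,0,-0.8]],[0,[0,0,0],[0,0,-1]],[0,[0,0,0],[0,0,-1]]])

```text
t: 8.68
tool_pos: [0.5843, 0.1264, 0.2022]
tool_rot: [2.905, 1.194, 0.002]
contact_force: [-0.2, 0.3, 0.0]
opening: 0.0318
grip_force: 0.0
```

Request:
play_rows(series=[[0,[0,0,0],[0,0,-1]],[0,[0,0,0],[0,0,-1]],[0,[0,0,0],[0,0,-1]],[0,[0,0,0],[0,0,-1]],[0,[0,0,0],[0,0,-1]],[0,[0,0,0],[0,0,-0.7]],[0,[0,0,0],[0,0,0]]])

```text
t: 9.55
tool_pos: [0.584, 0.1264, 0.2013]
tool_rot: [2.223, 2.22, 0.0]
contact_force: [-0.4, -0.2, -0.5]
opening: -0.0
grip_force: 0.0
```

```bash
cat >> h.py <<'E'
PX,PY,PZ=.5835,.0545,.055
def tcp(a,L=.088):
    e=1.1-a;off=.011*np.clip(e/.25,-1,1)
    return np.array([PX,PY-L*np.cos(e)+.006*np.sin(e)+off,PZ+L*np.sin(e)+.006*np.cos(e)])
E
python3 -c "
from h import *
need((.5835,.046,.140),0)
A=np.arange(0,1.51,.1);P=np.array([tcp(a) for a in A]);
for a,p,d in zip(A,P,np.vstack([[0,0,0],np.diff(P,axis=0)])/.05):print(round(a,1),p,'units wy,wz',d[1:])
"
```

```text
t 9.55 pos [0.584  0.1264 0.2013] yawY -0.06367565905249094 tilt [ 0.0001 -0.     -1.    ] F [-0.422  -0.1674 -0.4958] Tq [-0.0015 -0.0205 -0.0394] q [ 0.0886  0.0079  1.7092 -0.      1.4244  0.0897] op -0.0 0.0
shift units [-1.607  -0.0077  1.2258]
az units -0.007959457381559787
0.0 [0.5835 0.0309 0.1361] units wy,wz [0. 0.]
0.1 [0.5835 0.023  0.1323] units wy,wz [-0.1586 -0.0771]
0.2 [0.5835 0.0155 0.1277] units wy,wz [-0.1501 -0.0926]
0.3 [0.5835 0.0085 0.1223] units wy,wz [-0.1401 -0.1071]
0.4 [0.5835 0.0021 0.1163] units wy,wz [-0.1287 -0.1205]
0.5 [ 0.5835 -0.0037  0.1096] units wy,wz [-0.116  -0.1328]
0.6 [ 0.5835 -0.0089  0.1025] units wy,wz [-0.1022 -0.1437]
0.7 [ 0.5835 -0.0132  0.0948] units wy,wz [-0.0873 -0.1532]
0.8 [ 0.5835 -0.0168  0.0867] units wy,wz [-0.0716 -0.1611]
0.9 [ 0.5835 -0.0218  0.0784] units wy,wz [-0.0991 -0.1675]
1.0 [ 0.5835 -0.0281  0.0698] units wy,wz [-0.1262 -0.1722]
1.1 [ 0.5835 -0.0335  0.061 ] units wy,wz [-0.1088 -0.1751]
1.2 [ 0.5835 -0.0381  0.0522] units wy,wz [-0.0912 -0.1763]
1.3 [ 0.5835 -0.0417  0.0434] units wy,wz [-0.0736 -0.1757]
1.4 [ 0.5835 -0.0423  0.0347] units wy,wz [-0.0121 -0.1734]
1.5 [ 0.5835 -0.0399  0.0263] units wy,wz [ 0.0491 -0.1694]
```

Request:
play_rows(series=[[0,[-0.8,0,0],[0,0,0]],[0,[-0.8,0,0],[0,0,0]],[0,[0,0,0.6],[0,0,0]],[0,[0,0,0.62],[0,0,0]],[0,[-0.15,0,0.04],[0,0,0]],[0,[-0.15,0,0.04],[0,0,0]],[0,[0,0,0],[0,0,0]]])

```text
t: 10.42
tool_pos: [0.5849, 0.0308, 0.138]
tool_rot: [2.221, 2.219, 0.003]
contact_force: [0.3, -0.9, 0.2]
opening: 0.0001
grip_force: 0.0
```

Request:
play_rows(series=[[0,[-0.16,0,0.08],[0,0,0]],[0,[-0.15,0,0.09],[0,0,0]],[0,[-0.14,0,0.11],[0,0,0]],[0,[-0.13,0,0.12],[0,0,0]],[0,[0,0,0],[0,0,0]]])

```text
t: 11.05
tool_pos: [0.5833, 0.0019, 0.1152]
tool_rot: [-2.221, -2.22, 0.002]
contact_force: [0.2, 0.4, 0.4]
opening: -0.0001
grip_force: 0.3
```

Request:
play_rows(series=[[0,[-0.06,0,0.065],[0,0,0]],[0,[-0.06,0,0.065],[0,0,0]],[0,[0,0,0],[0,0,0]]])

```text
t: 11.42
tool_pos: [0.5836, -0.0036, 0.1092]
tool_rot: [-2.221, -2.221, 0.001]
contact_force: [-0.3, 0.4, 0.9]
opening: 0.0002
grip_force: 0.3
```

Run:
```python
from h import *
st()
s=imaging.get_image("side")
cv2.imwrite("pics/c5.png",cv2.resize(s["color"][150:310,260:400],None,fx=3.7,fy=3.7,interpolation=cv2.INTER_CUBIC))
```

```text
t 11.43 pos [ 0.5836 -0.0036  0.1092] yawY 0.004488424177105032 tilt [-0.0007  0.     -1.    ] F [-0.3366  0.3543  0.9119] Tq [ 0.0474  0.0754 -0.0397] q [-0.1337  0.0617  1.8149 -0.0001  1.2657 -0.1337] op 0.0002 0.25447654916206375
```

View pics/c5.png

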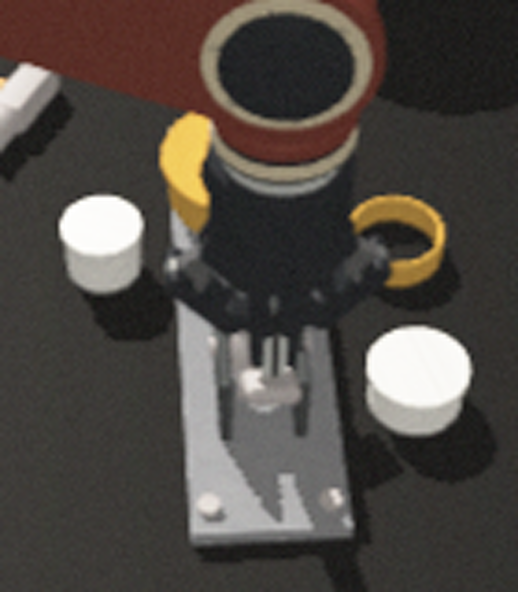

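The fingers are on the pad at (270,385) and the lever is moving with only the spring felt. Continue in steps of about 0.1 rad.

Request:
play_rows(series=[[0,[-0.05,0,0.07],[0,0,0]],[0,[-0.05,0,0.07],[0,0,0]],[0,[0,0,0],[0,0,0]]])

```text
t: 11.85
tool_pos: [0.5839, -0.0088, 0.1025]
tool_rot: [2.221, 2.221, -0.0]
contact_force: [-0.1, 0.5, 0.2]
opening: -0.0002
grip_force: 0.3
```

Request:
play_rows(series=[[0,[-0.045,0,0.075],[0,0,0]],[0,[-0.045,0,0.08],[0,0,0]],[0,[0,0,0],[0,0,0]]])

```text
t: 12.22
tool_pos: [0.5838, -0.0134, 0.0946]
tool_rot: [-2.221, -2.221, 0.001]
contact_force: [-0.5, -0.5, 1.2]
opening: -0.0002
grip_force: 0.3
```

Request:
play_rows(series=[[0,[-0.035,0,0.08],[0,0,0]],[0,[-0.035,0,0.08],[0,0,0]],[0,[0,0,0],[0,0,0]]])

```text
t: 12.6
tool_pos: [0.584, -0.0168, 0.087]
tool_rot: [2.221, 2.221, -0.0]
contact_force: [-0.2, -0.5, 1.9]
opening: -0.0001
grip_force: 1.1
```

Request:
play_rows(series=[[0,[-0.05,0,0.085],[0,0,0]],[0,[-0.05,0,0.085],[0,0,0]],[0,[0,0,0],[0,0,0]]])

```text
t: 12.98
tool_pos: [0.584, -0.0209, 0.0783]
tool_rot: [-2.221, -2.221, -0.002]
contact_force: [0.6, 4.0, 3.6]
opening: -0.0
grip_force: 2.1
```

Request:
play_rows(series=[[0,[-0.06,0,0.085],[0,0,0]],[0,[-0.06,0,0.085],[0,0,0]],[0,[0,0,0],[0,0,0]]])

```text
t: 13.35
tool_pos: [0.5846, -0.0272, 0.0704]
tool_rot: [2.221, 2.221, 0.003]
contact_force: [0.8, 4.7, 4.3]
opening: 0.0002
grip_force: 2.2
```

```bash
python3 -c "
from h import *
st()"
```

```text
t 13.35 pos [ 0.5846 -0.0272  0.0704] yawY 0.013291144654856306 tilt [ 0.0016  0.0008 -1.    ] F [0.7955 4.6725 4.3034] Tq [ 0.6099 -0.0862 -0.0403] q [-0.1741  0.111   1.8337  0.0012  1.1954 -0.1747] op 0.0002 2.2499289689585567
```

Bite is at about 0.8, with a peak of about 4 N, which is close to the slack edge. I'll tighten by about 0.5 rad more.

Request:
play_rows(series=[[0,[0.37,0,-0.35],[0,0,0]],[0,[0.37,0,-0.35],[0,0,0]],[0,[0.37,0,-0.35],[0,0,0]],[0,[0.37,0,-0.35],[0,0,0]],[0,[0,0,-0.6],[0,0,0]],[0,[0,0,-0.6],[0,0,0]],[1,[0.8,0,0],[0,0,0]],[1,[0.8,0,0],[0,0,0]]])

```text
t: 14.35
tool_pos: [0.5841, 0.128, 0.2018]
tool_rot: [2.221, 2.22, 0.002]
contact_force: [0.7, 0.3, -0.1]
opening: 0.0356
grip_force: 0.0
```

Request:
play_rows(series=[[1,[0,0,0],[0,0,1]],[1,[0,0,0],[0,0,1]],[1,[0,0,0],[0,0,1]],[1,[0,0,0],[0,0,1]],[1,[0,0,0],[0,0,1]],[1,[0,0,0],[0,0,1]],[1,[0,0,0],[0,0,1]],[1,[0,0,0],[0,0,1]]])

```text
t: 15.35
tool_pos: [0.5837, 0.1274, 0.2008]
tool_rot: [3.062, 0.701, 0.0]
contact_force: [0.5, 0.5, -0.4]
opening: 0.0855
grip_force: 0.0
```

Request:
play_rows(series=[[1,[0,0,0],[0,0,0.5]],[1,[0,0,0],[0,0,0]]])

```text
t: 15.6
tool_pos: [0.5837, 0.1272, 0.2007]
tool_rot: [3.083, 0.602, 0.001]
contact_force: [0.1, -0.3, -0.7]
opening: 0.085
grip_force: 0.0
```

Run:
```python
from h import *
need((.5835,.1266,.106),-67.9)
s=imaging.get_image("side")
cv2.imwrite("pics/c6.png",cv2.resize(s["color"][150:310,260:400],None,fx=3.7,fy=3.7,interpolation=cv2.INTER_CUBIC))
```

```text
t 15.6 pos [0.5837 0.1272 0.2007] yawY -67.90102574280927 tilt [ 0.0004 -0.     -1.    ] F [ 0.0788 -0.2977 -0.6943] Tq [ 0.0122 -0.0349  0.0118] q [ 0.0901  0.0081  1.71   -0.0001  1.4231  1.2752] op 0.085 0.0
shift units [-0.0098  0.0098  1.8944]
az units -0.00012821785115590956
```

View pics/c6.png

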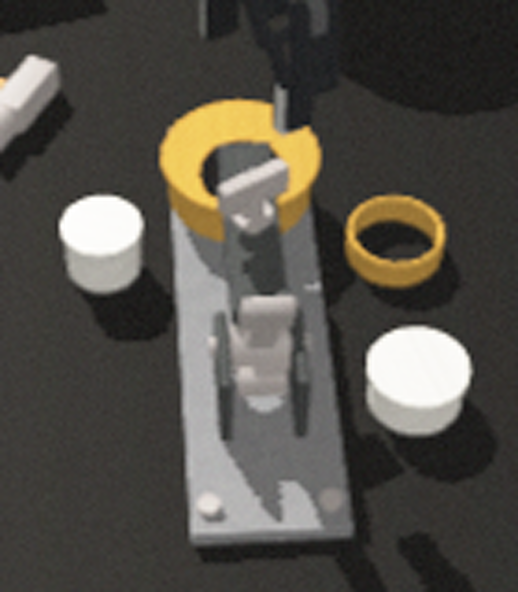

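The bar at (253,180) now slants as expected after 126° of turning. The lever has swung back open and the tins and ring have not moved. Grip and turn 29° more (3.6 units).

Request:
play_rows(series=[[1,[0,0,0.6],[0,0,0]],[1,[0,0,0.6],[0,0,0]],[1,[0,0,0.45],[0,0,0]],[1,[0,0,0.24],[0,0,0]],[0,[0,0,0],[0,0,0]],[0,[0,0,0],[0,0,0]],[0,[0,0,0],[0,0,0]],[0,[0,0,0],[0,0,0]]], force=60)

```text
t: 16.65
tool_pos: [0.584, 0.1276, 0.1067]
tool_rot: [-3.081, -0.599, -0.001]
contact_force: [-2.9, -2.8, 8.7]
opening: 0.013
grip_force: 57.5
```

Request:
play_rows(series=[[0,[0,0,0],[0,0,0]],[0,[0,0,0],[0,0,0]],[0,[0,0,0],[0,0,0]]])

```text
t: 17.02
tool_pos: [0.584, 0.1276, 0.1068]
tool_rot: [-3.082, -0.601, -0.001]
contact_force: [-3.1, 3.9, 4.6]
opening: 0.0126
grip_force: 58.5
```

Request:
play_rows(series=[[0,[0,0,0],[0,0,0.8]],[0,[0,0,0],[0,0,0.8]],[0,[0,0,0],[0,0,0.8]],[0,[0,0,0],[0,0,0.8]],[0,[0,0,0],[0,0,0.5]],[0,[0,0,0],[0,0,0]]])

```text
t: 17.77
tool_pos: [0.5844, 0.1278, 0.1067]
tool_rot: [-3.132, 0.206, -0.002]
contact_force: [-2.2, 6.0, 3.9]
opening: 0.0129
grip_force: 61.7
```

```bash
python3 -c "
from h import *
st()"
```

```text
t 17.77 pos [0.5844 0.1278 0.1067] yawY -97.54156403288991 tilt [ 0.0017  0.0023 -1.    ] F [-2.2475  5.9735  3.9432] Tq [0.7521 0.1687 0.3115] q [0.0899 0.0959 1.7831 0.0022 1.2607 1.7917] op 0.0129 61.65479065384716
```

Request:
play_rows(series=[[1,[0,0,0],[0,0,0]],[1,[0,0,0],[0,0,0]],[1,[0,0,0],[0,0,0]],[1,[0,0,-0.6],[0,0,0]],[1,[0,0,-0.7],[0,0,0]],[0,[0,0,-0.6],[0,0,-0.9]],[0,[0,0,0],[0,0,-1]],[0,[0,0,0],[0,0,-1]]])

```text
t: 18.77
tool_pos: [0.5842, 0.1262, 0.2012]
tool_rot: [3.111, 0.433, 0.002]
contact_force: [-0.3, -0.3, 0.3]
opening: 0.0326
grip_force: 0.0
```

Request:
play_rows(series=[[0,[0,0,0],[0,0,-1]],[0,[0,0,0],[0,0,-1]],[0,[0,0,0],[0,0,-1]],[0,[0,0,0],[0,0,-1]],[0,[0,0,0],[0,0,-1]],[0,[0,0,0],[0,0,-1]],[0,[0,0,0],[0,0,-1]],[0,[0,0,0],[0,0,-1]]])

```text
t: 19.77
tool_pos: [0.5839, 0.1261, 0.2004]
tool_rot: [2.409, 2.016, -0.001]
contact_force: [-0.4, -0.2, -0.5]
opening: -0.0002
grip_force: 0.0
```

Request:
play_rows(series=[[0,[0,0,0],[0,0,-1]],[0,[0,0,0],[0,0,-0.3]],[0,[0,0,0],[0,0,0]]])

```text
t: 20.15
tool_pos: [0.5839, 0.1262, 0.2004]
tool_rot: [2.222, 2.221, -0.0]
contact_force: [0.5, -0.3, 0.3]
opening: 0.0
grip_force: 0.0
```

```bash
python3 -c "
from h import *
need((.5835,.046,.140),0)"
```

```text
t 20.15 pos [0.5839 0.1262 0.2004] yawY -0.03711418349942807 tilt [-0.0002 -0.0002 -1.    ] F [ 0.5043 -0.2721  0.2504] Tq [-0.0471 -0.0047  0.0097] q [ 0.0884  0.0085  1.7101 -0.0002  1.4231  0.0891] op 0.0 0.0
shift units [-1.6038 -0.0058  1.2077]
az units -0.004639272937428274
```

Request:
play_rows(series=[[0,[-0.8,0,0],[0,0,0]],[0,[-0.8,0,0],[0,0,0]],[0,[0,0,0.6],[0,0,0]],[0,[0,0,0.61],[0,0,0]],[0,[-0.15,0,0.04],[0,0,0]],[0,[-0.15,0,0.04],[0,0,0]],[0,[0,0,0],[0,0,0]]])

```text
t: 21.02
tool_pos: [0.5849, 0.0307, 0.1377]
tool_rot: [2.221, 2.219, 0.003]
contact_force: [1.1, 0.2, 0.4]
opening: 0.0001
grip_force: 0.0
```

Request:
play_rows(series=[[0,[-0.16,0,0.08],[0,0,0]],[0,[-0.15,0,0.09],[0,0,0]],[0,[-0.14,0,0.11],[0,0,0]],[0,[-0.13,0,0.12],[0,0,0]],[0,[-0.06,0,0.065],[0,0,0]],[0,[-0.06,0,0.065],[0,0,0]],[0,[0,0,0],[0,0,0]]])

```text
t: 21.9
tool_pos: [0.5835, -0.0036, 0.109]
tool_rot: [-2.221, -2.221, 0.001]
contact_force: [-0.2, 0.1, 0.3]
opening: -0.0
grip_force: 0.3
```

Request:
play_rows(series=[[0,[-0.05,0,0.07],[0,0,0]],[0,[-0.05,0,0.07],[0,0,0]],[0,[0,0,0],[0,0,0]]])

```text
t: 22.28
tool_pos: [0.5837, -0.0087, 0.1021]
tool_rot: [-2.221, -2.221, 0.001]
contact_force: [-0.6, 0.5, 1.3]
opening: 0.0001
grip_force: 0.3
```

Request:
play_rows(series=[[0,[-0.045,0,0.075],[0,0,0]],[0,[-0.045,0,0.08],[0,0,0]],[0,[0,0,0],[0,0,0]]])

```text
t: 22.65
tool_pos: [0.5839, -0.0131, 0.0947]
tool_rot: [-2.221, -2.221, -0.0]
contact_force: [-1.0, 0.7, 2.2]
opening: 0.0003
grip_force: 1.2
```

Request:
play_rows(series=[[0,[-0.035,0,0.08],[0,0,0]],[0,[-0.035,0,0.08],[0,0,0]],[0,[0,0,0],[0,0,0]]])

```text
t: 23.02
tool_pos: [0.584, -0.0166, 0.0871]
tool_rot: [-2.221, -2.221, -0.0]
contact_force: [-2.3, 1.8, 4.8]
opening: 0.0003
grip_force: 2.8
```

Request:
play_rows(series=[[0,[-0.05,0,0.085],[0,0,0]],[0,[-0.05,0,0.085],[0,0,0]],[0,[0,0,0],[0,0,0]]])

```text
t: 23.4
tool_pos: [0.584, -0.02, 0.0787]
tool_rot: [-2.22, -2.22, -0.004]
contact_force: [-2.4, 5.6, 6.0]
opening: -0.0002
grip_force: 3.5
```

Request:
play_rows(series=[[0,[-0.06,0,0.085],[0,0,0]],[0,[-0.06,0,0.085],[0,0,0]],[0,[0,0,0],[0,0,0]]])

```text
t: 23.78
tool_pos: [0.5851, -0.0261, 0.071]
tool_rot: [-2.221, -2.221, -0.007]
contact_force: [-0.4, 6.9, 6.7]
opening: -0.0002
grip_force: 3.9
```

Bite is now at about 0.68 with a peak of about 6 N, as wanted. Push on to closed.

Request:
play_rows(series=[[0,[-0.05,0,0.088],[0,0,0]],[0,[-0.05,0,0.088],[0,0,0]],[0,[0,0,0],[0,0,0]]])

```text
t: 24.15
tool_pos: [0.5856, -0.0316, 0.0624]
tool_rot: [2.22, 2.221, 0.007]
contact_force: [0.5, 5.0, 7.0]
opening: 0.0003
grip_force: 3.2
```

Request:
play_rows(series=[[0,[-0.04,0,0.088],[0,0,0]],[0,[-0.04,0,0.088],[0,0,0]],[0,[0,0,0],[0,0,0]]])

```text
t: 24.52
tool_pos: [0.5857, -0.0361, 0.0535]
tool_rot: [2.22, 2.22, 0.006]
contact_force: [2.0, 2.5, 5.5]
opening: -0.0
grip_force: 2.4
```

Request:
play_rows(series=[[0,[-0.03,0,0.088],[0,0,0]],[0,[-0.03,0,0.088],[0,0,0]],[0,[0,0,0],[0,0,0]]])

```text
t: 24.9
tool_pos: [0.5849, -0.0398, 0.0438]
tool_rot: [2.22, 2.22, 0.002]
contact_force: [1.7, 1.2, 2.0]
opening: -0.0003
grip_force: 1.2
```

Request:
play_rows(series=[[0,[0,0,0.08],[0,0,0]],[0,[0,0,0.07],[0,0,0]],[0,[0,0,0],[0,0,0]]])

```text
t: 25.28
tool_pos: [0.583, -0.0397, 0.0348]
tool_rot: [-2.22, -2.221, 0.003]
contact_force: [-0.1, 0.0, -0.2]
opening: 0.0001
grip_force: 0.0
```

```bash
python3 -c "
from h import *
need(tcp(1.4))"
```

```text
t 25.27 pos [ 0.583  -0.0397  0.0348] yawY 0.014089792794365395 tilt [-0.002  -0.0002 -1.    ] F [-0.1279  0.0025 -0.2381] Tq [-0.0274  0.0337  0.0328] q [-0.1951  0.1602  1.8473 -0.0007  1.1361 -0.195 ] op 0.0001 0.0191198346064958
shift units [-0.0523  0.0097  0.0011]
```

The lever has gone over centre and left the fingers. A small press confirms the stop, then retreat and look.

Request:
play_rows(series=[[0,[0,0,0.04],[0,0,0]],[0,[0,0,0.03],[0,0,0]],[0,[0,0,0],[0,0,0]]])

```text
t: 25.65
tool_pos: [0.5836, -0.0397, 0.0341]
tool_rot: [-2.22, -2.221, 0.003]
contact_force: [-6.6, 0.9, 12.9]
opening: 0.0001
grip_force: 6.2
```

Request:
play_rows(series=[[0,[0,0,-0.4],[0,0,0]],[0,[0,0,-0.8],[0,0,0]],[0,[0,0,-0.8],[0,0,0]],[0,[0,0,-0.8],[0,0,0]],[0,[0,0.5,-0.8],[0,0,0]],[0,[0,0,0],[0,0,0]],[0,[0,0,0],[0,0,0]]])

```text
t: 26.52
tool_pos: [0.6084, -0.0395, 0.2119]
tool_rot: [-2.221, -2.221, 0.001]
contact_force: [-0.5, -0.0, -1.0]
opening: -0.0002
grip_force: 0.0
```

Run:
```python
from h import *
st()
s=imaging.get_image("side")
cv2.imwrite("pics/c7.png",cv2.resize(s["color"][130:310,220:420],None,fx=3.3,fy=3.3,interpolation=cv2.INTER_CUBIC))
print([(proj(s,p)-[220,130])*3.3 for p in [(.5835,PY-.106,.029),(.5835,PY-.086,.035)]])
```

```text
t 26.52 pos [ 0.6084 -0.0395  0.2119] yawY 0.011443269531815367 tilt [-0.0011  0.0001 -1.    ] F [-0.4509 -0.0016 -0.9533] Tq [ 0.0156 -0.0105  0.0473] q [-0.1868  0.0299  1.669  -0.0001  1.4438 -0.187 ] op -0.0002 0.0
[array([375.6015, 518.9816]), array([372.8651, 489.7354])]
```

View pics/c7.png

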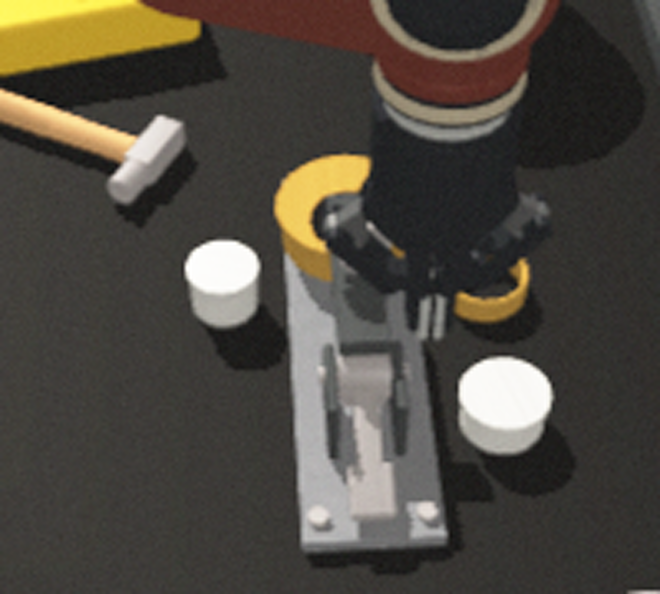

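The lever lies closed with its end at (373,517), matching the predicted (376,519). The gripper is clear and the other things have not moved. Hand in.

```bash
python3 -c "
from station import ctrl
print(ctrl.finish_job())"
```

```text
the job is handed in; nothing more can be done
None
```

Job handed in at about 26.5 s, with no verdict shown: I turned the nut clockwise about 2.7 rad in all, the lever bit at about 0.68 rad, and it now stays fully closed by itself; the tins, ring and hammer in the last picture had not moved, but the brush, bowl and wrench were out of frame.

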